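Blank off the sloped port of a used housing

TASK

Lift the loose cover off the tray and stand it upright on the rubber mat, then take the round test plate by its grip bar, tilt it to match the sloped flange of the clamped housing and hold its flat underside flush and centred over the port. Finish while still holding the plate there, pressing it on with a light steady hand (about 10 N): do not let go. Leave the housing at its angle and the other parts on the bench where they are.

Things in the scene. Friction and masses are not known exactly. Their poses are not given: they have to be found in the camera images.
- stand: Fixed grey clamp standing on the bench: base 150 x 130 mm, 18 mm thick, two cheeks at its +-y sides reaching 123 mm high, that carry the tilting housing between them. Origin: centre of the underside. z up; its -x axis is the front, towards which the flange leans.
- housing: Cast aluminium housing that tilts in the clamp about the y axis of the clamp, 105 mm above the bench. Origin on the tilt axis. Its z axis is the outward normal of its square flange face, leaning 9 to 26 degrees from vertical towards the clamp's front (-x of stand), differently every time. It is clamped stiffly and stays at its angle under ordinary pressing.
- face (a point): Centre of the sloped flange face of the housing: flat square 92 x 92 mm with a round port 38 mm across in the middle. 25 mm from the tilt axis along the housing's z. z axis: outward normal of the face; y axis: parallel to the tilt axis (horizontal); x axis: up the slope.
- tray: Fixed dark steel tray on the bench, 170 x 150 x 6 mm, with a locating lip 124 x 104 mm (10 mm high above the tray's floor, 3 mm thick). Origin: centre of the underside; the floor is 6 mm above it. The test plate lies inside the lip, under the cover.
- cover: Loose grey sheet-metal cover, a box open below, 140 (x) x 120 (y) x 56 mm high, walls 3 mm, 0.18 to 0.35 kg, standing on the tray around the lip and hiding the plate. Handle bar on top. Origin: centre of the lower rim, z up.
- cover_grip (a point): Centre of the cover's handle, a black bar 60 mm long (x), 16 mm thick (y), 34 mm tall, standing on the cover's top; this point is 73 mm above the cover's lower rim and 17 mm above its top. Axes as the cover's.
- plate: Loose round test plate: disc 70 mm across, 8 mm thick (flat rubber underside), with an upright aluminium grip bar on top, 0.18 to 0.35 kg; 46 mm tall in all. Origin: centre of the flat underside; z points from the underside to the grip bar. At first hidden under the cover.
- plate_grip (a point): Centre of the plate's grip bar, 40 mm long (x), 16 mm thick (y), 38 mm tall; 27 mm above the flat underside, 19 mm above the disc's top. Axes as the plate's.
- plate_foot (a point): Centre of the plate's flat underside.
- mat_top (a point): Centre of the top of a fixed black rubber mat lying on the bench, 210 (x) x 190 (y) x 4 mm, where the cover is to be set down.
- pump: Bystander: fuel pump module, white upright cylinder with a black flange, 66 mm across, about 100 mm tall. Origin: centre of the underside.
- bearing: Bystander: steel ball bearing, ring 48 mm across, 15 mm tall. Origin: centre of the underside.
- piston: Bystander: aluminium piston, cylinder 60 mm across, 45 mm tall. Origin: centre of the underside.
- filter: Bystander: black filter, upright cylinder 60 mm across, 70 mm tall. Origin: centre of the underside.
- wrench: Bystander: steel wrench lying flat, 150 mm long.
- pulley: Bystander: small dark steel pulley, 40 mm across, 20 mm tall. Origin: centre of the underside.
- injector: Bystander: small upright injector, 22 mm across, 50 mm tall. Origin: centre of the underside.
Things that resemble listed ones, but are neither listed nor needed, are in the scene too. Leave any green or pink look-alike of the stand alone.

How it is judged:
By the outcome, as a careful person would: the job done as asked, in the order asked, and still so for the second after the job is handed in, while the arm keeps its last pose, push and grip.
It also fails if it takes over 67 s, if anything falls off the work surface, if the arm or the gripper's body presses on something with over 40 N, if the wrist force passes 120 N, or if a joint passes its speed limit or range.

ROBOT

A 7-joint arm with a two-finger parallel gripper is mounted at the origin on the work surface. World frame = base frame: x ahead of the robot, y to its left, z up, the work surface at z = 0. Lengths are in m, angles in rad, forces in N, time in s.
With the tool pointing down it reaches from about 0.4 to 0.875 m from the base axis. Payload 19.3 kg.
Tool frame: the origin (TCP) lies at the centre of the arm's flange, where the gripper is bolted on; the fingertips stand 173 mm ahead of it and the grasp point (between the pads) lies 155 mm ahead of it; z points along the fingers, y is the line along which they close (so a half turn about z gives the same grasp; the last joint's range is limited). The gripper opens to 85 mm and grips with 20 to 120 N. Pads are 22 mm wide; open, the fingers measure 114 mm over their backs; the gripper's body (76 mm by 85 mm) begins 54 mm behind the grasp point. The pads swing forward as they close: fully open they stand 13 mm farther back than shut.
Start: joints at [1.127, 0.521, -0.036, 1.599, 0.021, 1.021, -0.113], TCP at [0.228, -0.582, 0.405] pointing down, gripper open.
Joint ranges: [-2.91, 2.91], [-0.3, 2.13], [-1.5, 1.42], [0.17, 2.43], [-1.26, 4.41], [0.16, 1.93], [-2.52, 2.52]. Speed limits (rad/s): [1.89, 1.89, 2.39, 2.39, 3.01, 3.01, 3.01].

INTERFACE

Orientations are given as [roll, pitch, yaw] about the fixed x, y, z axes, in that order (R = Rz(yaw) Ry(pitch) Rx(roll)).
In Python, from workcell import bot, imaging, job gives the robot as it stands.
- The arm moves only by the tool carry_out, never from a script. Its argument "targets" is a list of rows, each a list of 3 entries, a list of its own where there are three numbers: the shift along the tool's x, y, z in units of 0.25 m (1.0 is 0.25 m), then the turn, a rotation vector about the tool's x, y, z in units of 180 degrees (1.0 is 180 degrees), then the opening, from 0 (shut) to 1 (fully open). In form: [[[tx, ty, tz], [wx, wy, wz], jaw], ...]. A call has 1 to 8 rows; each row shifts and turns the commanded pose from where the row before left it, along the tool's axes as they then stand; what a row does not reach is not made up. A row lasts 1/8 s, in which the tool goes at most 62.5 mm and 10.7 degrees, less where a joint would pass 70% of its speed; a pose out of reach is approached as far as the arm can. A call with a number of a shift or a turn outside -1 to 1 is refused whole. A call with a gripper value outside its range is refused whole. The fingers move at their own pace and stop on an object; "force" is the grip in N (left out, the last holds). Time passes only in rows, so rows that do not move let the fingers close. It gives the time, the measured TCP pose, the force and the opening at its end, in the units of the state.
- bot.observe(): the state, without advancing time (a new reading comes with each control period).
- imaging.grab_frame(name): name is "side" or "top" or "wrist"; returns a dict with "pixels" (480x640x3 uint8, red, green, blue), "mtx" (3x3 intrinsics, pixels), "k1" (the pictures are not rectified: a ray, as slopes to the right and down, at radius r is drawn at 1 + k1 r^2 times it, then the intrinsics apply), "cam_to_world" (4x4, takes a point from camera to world coordinates); the wrist camera has in their place "mount" (4x4, takes a point from camera to tool coordinates, whose origin is the TCP and whose axes are the flange's). Camera axes: x right, y down, z forward; pixel columns grow to the right and rows downward; lengths in m; the calibration is good to about 2 mm. A picture is of the moment at which its call begins: read the wrist's pose just before it. There is no depth.
- job.job_done(): hands the job in, once; it reports no verdict.
The state is a dict: "clock": time; "qpos": joint angles; "qd": joint speeds; "joint_efforts": joint torques, N m; "position": TCP position; "tool_rot": TCP orientation; "force": force on the tool from outside, world axes, zero at the start; "moment": the same for the moment, N m; "grip_width": finger opening in m.
Only numpy, scipy, OpenCV 4.12 (cv2) and the standard library are available. Lean on these libraries where they do the work, as an engineer would, in place of code of your own. Each camera call takes 0.05 s, during which the arm holds its last target. There are 200 camera calls.

## Working session

There is one attempt and no reset: what is moved stays moved. The work goes in short steps, Python scripts to look and compute and a tool call to move; the robot and the scene stay as the last step left them, time stands still between calls to the robot, and variables do not carry over. Pictures are saved under pics/ and viewed, on a budget of 10 in all, crops included, one or two more only if the job needs it, and the job is handed in when it is done.

Besides the shell and the picture viewer there is one more tool, called after "Call:" as name(argument=value, ...) on one line, values as JSON. carry_out: Moves the arm, as the interface text tells. Its arguments: {"type":"object","properties":{"targets":{"type":"array"},"force":{"type":"number"}},"required":["targets"]}

```bash
ls; mkdir -p pics; cat > h.py <<'E'
import numpy as np, cv2
from scipy.spatial.transform import Rotation as R
from workcell import bot, imaging, job
def tool(s=None):
    s=s or bot.observe(); T=np.eye(4)
    T[:3,:3]=R.from_euler('xyz',s['tool_rot']).as_matrix(); T[:3,3]=s['position']; return T
def grab(n,save=None):
    T=tool(); f=imaging.grab_frame(n)
    f['T']=f['cam_to_world'] if 'cam_to_world' in f else T@np.array(f['mount'])
    f['T']=np.array(f['T']); f['mtx']=np.array(f['mtx'])
    if save: cv2.imwrite(save,f['pixels'][:,:,::-1]); np.savez(save[:-4]+'.npz',T=f['T'],mtx=f['mtx'],k1=f['k1'],pixels=f['pixels'])
    return f
def load(p): return dict(np.load(p))
def ray(f,u,v):
    d=np.array([float(f['k1']),0,0,0]) 
    p=cv2.undistortPoints(np.array([[[u,v]]],float),f['mtx'],d)[0,0]
    return f['T'][:3,3], f['T'][:3,:3]@np.array([p[0],p[1],1.])
def plane(f,u,v,z):
    o,d=ray(f,u,v); return o+d*(z-o[2])/d[2]
def proj(f,P):
    Ti=np.linalg.inv(f['T']); P=np.atleast_2d(np.array(P,float))
    return cv2.projectPoints(P,cv2.Rodrigues(Ti[:3,:3])[0],Ti[:3,3],f['mtx'],np.array([float(f['k1']),0,0,0]))[0][:,0]
E
python3 - <<'E'
from h import *
s=bot.observe(); print({k:np.round(v,3) for k,v in s.items()})
for n in ('top','side'):
    f=grab(n,f'pics/{n}0.png'); print(n,f['T'].round(3),f['mtx'],f['k1'])
f=grab('wrist'); print(f['mount'])
E
```

```text
pics
{'clock': np.float64(0.0), 'qpos': array([ 1.127,  0.522, -0.036,  1.6  ,  0.021,  1.021, -0.113]), 'qd': array([ 0.001, -0.   ,  0.001,  0.   , -0.001, -0.001, -0.002]), 'joint_efforts': array([-0.0000e+00, -9.2711e+01,  1.9800e+00, -3.6994e+01,  1.8000e-02,
        8.0000e-03, -0.0000e+00]), 'position': array([ 0.228, -0.582,  0.404]), 'tool_rot': array([-3.14 ,  0.   ,  0.374]), 'force': array([ 0.183, -0.125, -0.297]), 'moment': array([-0.013, -0.023, -0.027]), 'grip_width': np.float64(0.085)}
top [[-0.112 -0.97   0.216  0.319]
 [-0.994  0.109 -0.027  0.007]
 [ 0.003 -0.218 -0.976  1.062]
 [ 0.     0.     0.     1.   ]] [[447.40227994   0.         314.00858225]
 [  0.         447.40227994 235.58098128]
 [  0.           0.           1.        ]] -0.02935934393319347
side [[-0.999 -0.009  0.045  0.49 ]
 [-0.042  0.54  -0.841  0.987]
 [-0.017 -0.842 -0.539  0.71 ]
 [ 0.     0.     0.     1.   ]] [[545.52653823   0.         317.7260369 ]
 [  0.         545.52653823 241.34896102]
 [  0.           0.           1.        ]] -0.030766787143553204
[[ 5.87712951e-04 -9.62601481e-01 -2.70920733e-01  6.82327046e-02]
 [ 9.99999703e-01  4.30617859e-04  6.39299128e-04  8.11086587e-04]
 [-4.98726981e-04 -2.70921028e-01  9.62601448e-01  3.03426647e-02]
 [ 0.00000000e+00  0.00000000e+00  0.00000000e+00  1.00000000e+00]]
```

View pics/top0.png

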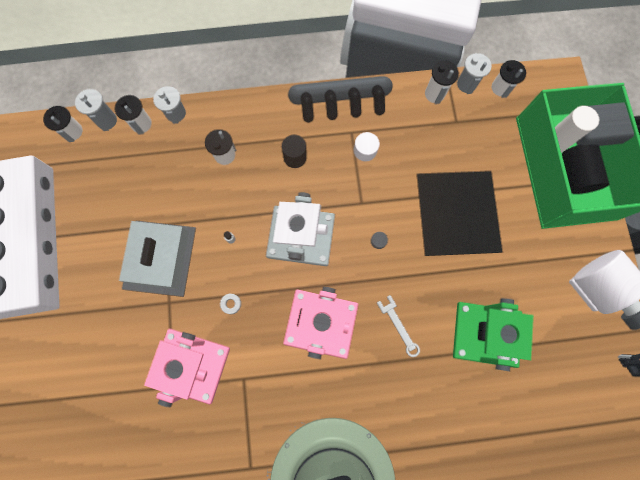

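View pics/side0.png

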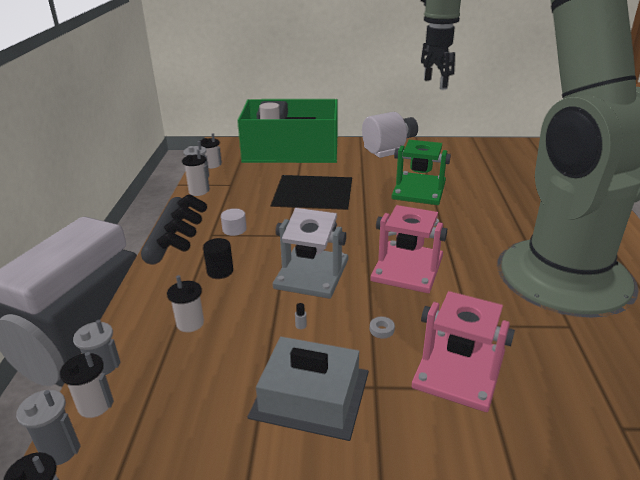

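The top view shows the cover at (155,255), with its handle at (148,250), the grey stand at (300,235) and the mat at (460,213). The side view has the cover at (310,380), the grey stand at (312,250) and the mat at (313,191).

Look-alikes in the top view:
- **Stand:** pink at (320,322), pink at (185,370) and green at (493,333). I choose the grey one at (300,235).
- **Cover:** the white vise-like block at (25,235). I choose the grey box with the black bar at (150,250).
- **Mat:** there is only one black rectangle.

Next I'll check the choice in one close montage.

```bash
python3 - <<'E'
from h import *
t=cv2.imread('pics/top0.png'); s=cv2.imread('pics/side0.png')
c=lambda i,x,y:cv2.resize(i[y:y+75,x:x+100],(400,300),interpolation=cv2.INTER_CUBIC)
def big(i,x,y,w,h): return cv2.resize(i[y:y+h,x:x+w],(400,300),interpolation=cv2.INTER_CUBIC)
m=np.vstack([np.hstack([c(t,110,215),c(t,250,190)]),np.hstack([big(s,240,335,140,105),c(s,265,205)])])
cv2.imwrite('pics/m1.png',m)
f=load('pics/top0.npz'); g=cv2.cvtColor(t,cv2.COLOR_BGR2GRAY)
k=((g<45)*255).astype('uint8'); 
for nm,(x,y,w,h),z in (('mat',(405,160,110,110),.004),('handle',(130,225,40,55),.096)):
    q=np.zeros_like(k); q[y:y+h,x:x+w]=k[y:y+h,x:x+w]
    cs=max(cv2.findContours(q,0,2)[0],key=cv2.contourArea); b=cv2.boxPoints(cv2.minAreaRect(cs))
    P=np.array([plane(f,*p,z) for p in b]); print(nm,b.round(1).tolist(),P.round(3).tolist(),P.mean(0).round(3))
E
```

```text
mat [[445.1000061035156, 177.8000030517578], [489.8999938964844, 171.39999389648438], [501.29998779296875, 251.39999389648438], [456.5, 257.79998779296875]] [[0.664, -0.365, 0.004], [0.669, -0.481, 0.004], [0.464, -0.468, 0.004], [0.461, -0.357, 0.004]] [ 0.564 -0.418  0.004]
handle [[146.10000610351562, 263.79998779296875], [150.8000030517578, 239.0], [155.3000030517578, 239.8000030517578], [150.6999969482422, 264.70001220703125]] [[0.511, 0.353, 0.096], [0.565, 0.341, 0.096], [0.562, 0.33, 0.096], [0.508, 0.343, 0.096]] [0.537 0.342 0.096]
```

View pics/m1.png

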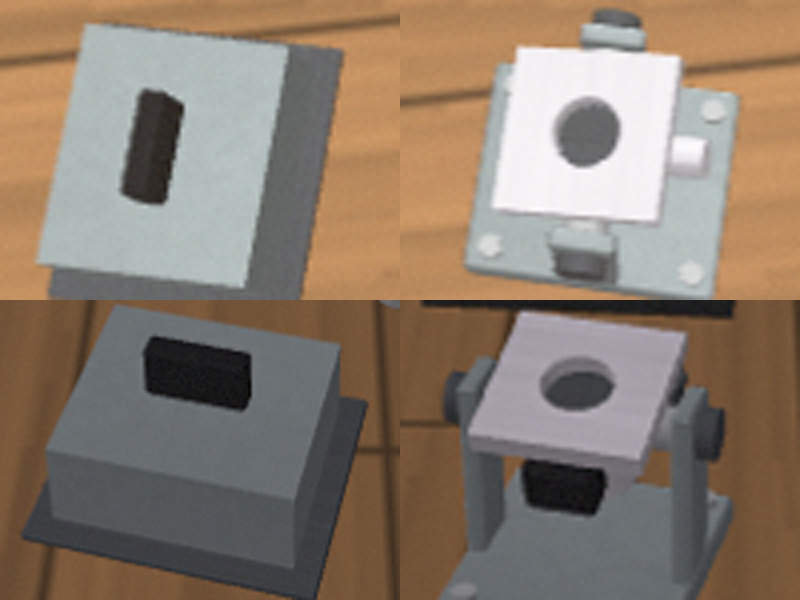

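The montage confirms the choice. The cover has a black handle bar, with its top quad at about (131,221), (182,226), (171,287) and (120,281) in the top view. The grey stand has a light flange and port, with face corners at about (279,201), (320,204), (315,245) and (273,242). Now I'll triangulate.

```bash
python3 - <<'E'
from h import *
t=load('pics/top0.npz'); s=load('pics/side0.npz')
def tri(a,b):
    o1,d1=ray(t,*a);o2,d2=ray(s,*b)
    M=np.stack([d1,-d2],1); k=np.linalg.lstsq(M,o2-o1,rcond=None)[0]
    p,q=o1+k[0]*d1,o2+k[1]*d2; return (p+q)/2,np.linalg.norm(p-q)
T=[(279.25,201.5),(320.5,204.25),(315,245),(273,242.5)]
S=[(282.5,240),(295.5,208),(336.5,213.5),(325,245)]
P=[]
for a,b in zip(T,S):
    p,e=tri(a,b);P.append(p);print(p.round(4),e.round(4))
P=np.array(P);c=P.mean(0);n=np.linalg.svd(P-c)[2][2];n*=np.sign(n[2]);print('face c',c,'n',n,'tilt',np.degrees(np.arccos(n[2])),'az',np.degrees(np.arctan2(n[1],n[0])))
print('edges',[np.linalg.norm(P[i]-P[i-1]).round(4) for i in range(4)], 'az A-D',np.degrees(np.arctan2(*(P[0]-P[3]+P[1]-P[2])[[1,0]])))
Q=np.array([plane(t,*p,.062) for p in [(131.25,221),(182,226),(171.25,287),(119.5,281)]]);print('cover',Q.round(3),Q.mean(0))
Q2=np.array([plane(s,240+x*.35,335+y*.35,.062) for x,y in [(115,5),(340,45),(294,200),(50,150)]]);print('cover side',Q2.round(3),Q2.mean(0))
for Z in (Q,Q2):
    for i in range(4): print(np.degrees(np.arctan2(*(Z[i]-Z[i-1])[[1,0]])).round(1),np.linalg.norm(Z[i]-Z[i-1]).round(3))
M=np.array([plane(t,*p,.004) for p in [(417,172),(491,171),(501,252),(425,256)]]);print('mat',M.round(3),M.mean(0))
E
```

```text
[0.6136 0.0487 0.1113] 0.0025
[ 0.5913 -0.0402  0.1363] 0.0004
[ 0.5031 -0.0184  0.136 ] 0.0008
[0.5241 0.0707 0.1138] 0.001
face c [0.55802107 0.01518421 0.12437091] n [0.07092779 0.23980117 0.96822758] tilt 14.481695557910793 az 73.52296796245109
edges [np.float64(0.0922), np.float64(0.095), np.float64(0.0909), np.float64(0.0941)] az A-D -13.867106586020721
cover [[0.622 0.396 0.062]
 [0.597 0.279 0.062]
 [0.459 0.31  0.062]
 [0.485 0.426 0.062]] [0.54058855 0.35283921 0.062     ]
cover side [[0.596 0.284 0.062]
 [0.46  0.315 0.062]
 [0.487 0.431 0.062]
 [0.62  0.4   0.062]] [0.54088961 0.35752519 0.062     ]
-12.3 0.14
-102.1 0.12
167.4 0.141
77.2 0.119
-101.7 0.119
167.1 0.139
77.1 0.119
-13.0 0.137
mat [[ 0.687 -0.297  0.004]
 [ 0.669 -0.484  0.004]
 [ 0.463 -0.467  0.004]
 [ 0.474 -0.282  0.004]] [ 0.57314316 -0.38263405  0.004     ]
```

Call:
carry_out(targets=[[[0.143,-0.1165,0],[0,0,0],1],[[0.143,-0.1165,0],[0,0,0],1],[[0.143,-0.1165,0],[0,0,0],1],[[0.143,-0.1165,0],[0,0,0],1],[[0.143,-0.1165,0],[0,0,0],1],[[0.143,-0.1165,0],[0,0,0],1]])

```text
clock: 0.9
position: [0.3646, -0.3395, 0.4047]
tool_rot: [-3.142, 0.0, 0.374]
force: [0.4, -0.9, -0.3]
grip_width: 0.0854
```

Call:
carry_out(targets=[[[0.143,-0.1165,0],[0,0,0],1],[[0.143,-0.1165,0],[0,0,0],1],[[0.143,-0.1165,0],[0,0,0],1],[[0.143,-0.1165,0],[0,0,0],1],[[0.143,-0.1165,0],[0,0,0],1],[[0.143,-0.1165,0],[0,0,0],1]])

```text
clock: 1.65
position: [0.5005, -0.0985, 0.4047]
tool_rot: [3.142, 0.0, 0.374]
force: [0.9, -1.4, 0.9]
grip_width: 0.0854
```

Call:
carry_out(targets=[[[0,0,0],[0,0,-0.05],1],[[0,0,0],[0,0,-0.05],1],[[0,0,0],[0,0,-0.05],1],[[0,0,0],[0,0,-0.05],1],[[0,0,0],[0,0,-0.05],1],[[0,0,0],[0,0,-0.05],1],[[0,0,0],[0,0,-0.05],1],[[0,0,0],[0,0,-0.05],1]])

```text
clock: 2.65
position: [0.4999, -0.0999, 0.4046]
tool_rot: [-3.141, -0.0, 1.636]
force: [-0.4, -0.2, 0.3]
grip_width: 0.0855
```

Call:
carry_out(targets=[[[0.18,0.028,0],[0,0,0],1],[[0.18,0.028,0],[0,0,0],1],[[0.18,0.028,0],[0,0,0],1],[[0.18,0.028,0],[0,0,0],1],[[0.18,0.028,0],[0,0,0],1]])

```text
clock: 3.28
position: [0.5215, 0.1282, 0.4046]
tool_rot: [-3.141, 0.0, 1.63]
force: [0.2, 0.2, 0.1]
grip_width: 0.0852
```

Call:
carry_out(targets=[[[0.18,0.028,0],[0,0,0],1],[[0.18,0.028,0],[0,0,0],1],[[0.18,0.028,0],[0,0,0],1],[[0.18,0.028,0],[0,0,0],1],[[0.18,0.028,0],[0,0,0],1]])

```text
clock: 3.9
position: [0.5431, 0.3549, 0.4044]
tool_rot: [-3.141, 0.0, 1.63]
force: [-0.4, -0.7, 0.7]
grip_width: 0.0853
```

Call:
carry_out(targets=[[[0,0,0],[0,0,-0.0513],1],[[0,0,0],[0,0,-0.0513],1],[[0,0,0],[0,0,-0.0513],1],[[0,0,0],[0,0,-0.0513],1],[[0,0,0],[0,0,-0.0513],1],[[0,0,0],[0,0,-0.0513],1],[[0,0,0],[0,0,-0.0513],1],[[0,0,0],[0,0,-0.0513],1]])

```text
clock: 4.9
position: [0.5431, 0.3534, 0.4044]
tool_rot: [-3.141, -0.0, 2.925]
force: [1.2, -1.0, -0.7]
grip_width: 0.0857
```

```bash
python3 - <<'E'
from h import *
s=bot.observe(); print(s['qpos'].round(2),s['position'],s['tool_rot'])
f=grab('wrist','pics/w1.png')
E
```

```text
[-0.15  0.68 -0.84  1.5   0.53  1.19  0.27] [0.54308134 0.35339688 0.40442685] [-3.14122524e+00 -2.95065920e-04  2.92488700e+00]
```

View pics/w1.png

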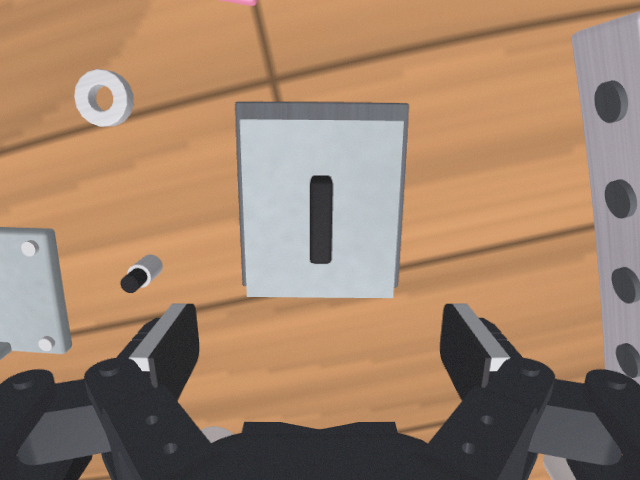

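The wrist view shows the cover's top quad at (240,120), (406,120), (393,297) and (247,297). The handle is at (320,220), well aligned with the tool.

```bash
python3 - <<'E'
from h import *
f=load('pics/w1.npz')
Q=np.array([plane(f,*p,.062) for p in [(240,120),(406,120),(393,297),(247,297)]]);print(Q.round(3),Q.mean(0).round(4))
for i in range(4): print(np.degrees(np.arctan2(*(Q[i]-Q[i-1])[[1,0]])).round(1),np.linalg.norm(Q[i]-Q[i-1]).round(3))
T=tool(); c=Q.mean(0); c[2]=.085
tgt=c+[0,0,.155]; print('shift units',(T[:3,:3].T@(tgt-T[:3,3])/.25).round(3))
E
```

```text
[[0.461 0.311 0.062]
 [0.487 0.43  0.062]
 [0.623 0.397 0.062]
 [0.598 0.28  0.062]] [0.5423 0.3543 0.062 ]
167.1 0.14
77.6 0.122
-13.6 0.14
-102.4 0.12
shift units [0.004 0.003 0.657]
```

Call:
carry_out(targets=[[[0.004,0.003,0.14],[0,0,0],1],[[0,0,0.14],[0,0,0],1],[[0,0,0.14],[0,0,0],1],[[0,0,0.12],[0,0,0],1],[[0,0,0.08],[0,0,0],1],[[0,0,0.037],[0,0,0],1],[[0,0,0],[0,0,0],1]])

```text
clock: 5.82
position: [0.5423, 0.3546, 0.2405]
tool_rot: [-3.142, -0.0, 2.919]
force: [-0.8, 0.3, 0.1]
grip_width: 0.0854
```

Call:
carry_out(targets=[[[0,0,0],[0,0,0],0],[[0,0,0],[0,0,0],0],[[0,0,0],[0,0,0],0],[[0,0,0],[0,0,0],0],[[0,0,0],[0,0,0],0],[[0,0,0],[0,0,0],0],[[0,0,0],[0,0,0],0],[[0,0,0],[0,0,0],0]], force=60)

```text
clock: 6.82
position: [0.5423, 0.3546, 0.2408]
tool_rot: [3.141, 0.0, 2.92]
force: [0.7, -1.2, 6.7]
grip_width: 0.015
```

Call:
carry_out(targets=[[[0,0,-0.04],[0,0,0],0],[[0,0,-0.06],[0,0,0],0],[[0,0,-0.1],[0,0,0],0],[[0,0,-0.1],[0,0,0],0],[[0,0,-0.14],[0,0,0],0],[[0,0,-0.14],[0,0,0],0],[[0,0,-0.14],[0,0,0],0],[[0,0,-0.08],[0,0,0],0]])

```text
clock: 7.82
position: [0.542, 0.3546, 0.4429]
tool_rot: [3.14, 0.001, 2.92]
force: [-0.4, -0.6, -3.5]
grip_width: 0.0148
```

```bash
python3 - <<'E'
from h import *
print(bot.observe())
a=grab('top','pics/top1.png')['pixels']; b=grab('side','pics/side1.png')['pixels']
T=load('pics/top1.npz')
cv2.imwrite('pics/m2.png',np.hstack([cv2.resize(a[180:330,80:230],(400,400),interpolation=2),cv2.resize(b[230:450,190:410],(400,400),interpolation=2)])[:,:,::-1])
E
```

```text
{'clock': 7.825, 'qpos': array([-0.14908198,  0.64704326, -0.85692459,  1.46151259,  0.49987692,
        1.25869662,  0.29048512]), 'qd': array([ 0.02080801, -0.11414534, -0.05075855, -0.17517558, -0.11287582,
        0.26976618,  0.09320863]), 'joint_efforts': array([-2.08463101e-02, -9.74164367e+01, -1.80304670e+01, -3.67503941e+01,
        1.56812361e-01, -4.42019217e-01, -1.31214573e-01]), 'position': array([0.54199764, 0.35458875, 0.44293612]), 'tool_rot': array([3.14011812e+00, 1.37889223e-03, 2.91983558e+00]), 'force': array([-0.38742522, -0.56669953, -3.4887239 ]), 'moment': array([-0.01522725,  0.0121697 ,  0.04212259]), 'grip_width': 0.014774025935807842}
```

View pics/m2.png

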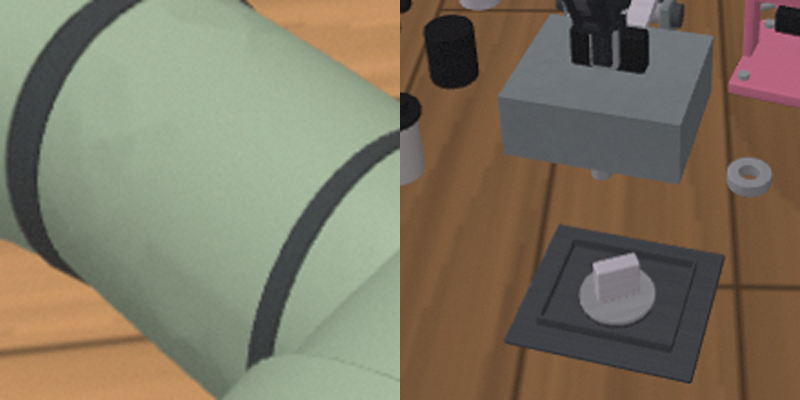

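The side crop shows the cover held clear of the tray (the wrist reads about 3.5 N), and the plate, with its grip bar, lies inside the lip. I'm carrying the cover to the mat.

Call:
carry_out(targets=[[[-0.025,-0.09,0],[0,0,0],0],[[-0.049,-0.176,0],[0,0,0],0],[[-0.049,-0.176,0],[0,0,0],0],[[-0.049,-0.176,0],[0,0,0],0],[[-0.049,-0.176,0],[0,0,0],0],[[-0.049,-0.176,0],[0,0,0],0],[[-0.049,-0.176,0],[0,0,0],0],[[-0.049,-0.176,0],[0,0,0],0]])

```text
clock: 8.93
position: [0.5589, 0.0101, 0.4392]
tool_rot: [-3.141, -0.002, 2.92]
force: [1.5, -0.6, -1.4]
grip_width: 0.0148
```

Call:
carry_out(targets=[[[-0.025,-0.09,0],[0,0,0.03],0],[[0,0,0],[0,0,0.053],0],[[0,0,0],[0,0,0.053],0],[[0,0,0],[0,0,0.053],0],[[0,0,0],[0,0,0.053],0],[[0,0,0],[0,0,0.053],0],[[0,0,0],[0,0,0.053],0],[[0,0,0],[0,0,0.053],0]])

```text
clock: 9.93
position: [0.5601, -0.0117, 0.4391]
tool_rot: [-3.14, -0.0, 1.654]
force: [-0.5, 0.8, -2.6]
grip_width: 0.0154
```

```bash
python3 - <<'E'
from h import *
s=bot.observe(); T=tool(); print(s['position'],s['tool_rot'],s['qpos'].round(2))
print((T[:3,:3].T@(np.array([.573,-.383,.44])-T[:3,3])/.25).round(3), 'turn', -(85.6-np.degrees(s['tool_rot'][2]))/180)
E
```

```text
[ 0.56010443 -0.01165635  0.4391236 ] [-3.13966475e+00 -1.36844518e-04  1.65441624e+00] [ 0.35  0.43 -0.6   1.71  0.27  1.08 -0.25]
[-1.484 -0.073 -0.004] turn 0.05106148877488287
```

Call:
carry_out(targets=[[[-0.1,-0.005,0],[0,0,0.025],0],[[-0.18,-0.009,0],[0,0,0.026],0],[[-0.18,-0.02,0],[0,0,0],0],[[-0.18,-0.02,0],[0,0,0],0],[[-0.18,-0.02,0],[0,0,0],0],[[-0.18,-0.02,0],[0,0,0],0],[[-0.18,-0.02,0],[0,0,0],0],[[-0.18,-0.02,0],[0,0,0],0]])

```text
clock: 10.92
position: [0.5093, -0.3512, 0.4394]
tool_rot: [-3.14, -0.0, 1.499]
force: [0.1, 0.2, -1.5]
grip_width: 0.0151
```

```bash
python3 - <<'E'
from h import *
s=bot.observe(); T=tool(); print(s['position'],s['tool_rot'],s['qpos'].round(2))
print((T[:3,:3].T@(np.array([.573,-.383,.244])-T[:3,3])/.25).round(3), 'turn', -(85.6-np.degrees(s['tool_rot'][2]))/180)
E
```

```text
[ 0.50927278 -0.35116978  0.43938928] [-3.14014885e+00 -2.35182717e-04  1.49918635e+00] [ 0.82  0.51 -0.47  1.56  0.25  1.13  0.23]
[-0.109  0.264  0.781] turn 0.0016502806635120097
```

Call:
carry_out(targets=[[[-0.05,0.13,0],[0,0,0],0],[[-0.06,0.134,0.05],[0,0,0],0],[[0,0,0.14],[0,0,0],0],[[0,0,0.16],[0,0,0],0],[[0,0,0.16],[0,0,0],0],[[0,0,0.14],[0,0,0],0],[[0,0,0.09],[0,0,0],0],[[0,0,0.03],[0,0,0],0]])

```text
clock: 11.92
position: [0.5738, -0.3812, 0.2464]
tool_rot: [-3.14, -0.001, 1.499]
force: [0.5, -0.4, -1.5]
grip_width: 0.015
```

Call:
carry_out(targets=[[[0,0,0.01],[0,0,0],0],[[0,0,0.006],[0,0,0],0],[[0,0,0.004],[0,0,0],0],[[0,0,0],[0,0,0],0]])

```text
clock: 12.42
position: [0.5744, -0.3809, 0.2434]
tool_rot: [3.141, 0.0, 1.5]
force: [0.5, -0.1, -2.4]
grip_width: 0.0153
```

Call:
carry_out(targets=[[[0,0,0.006],[0,0,0],0],[[0,0,0.006],[0,0,0],0],[[0,0,0],[0,0,0],0],[[0,0,0],[0,0,0],0]])

```text
clock: 12.92
position: [0.5744, -0.3808, 0.2399]
tool_rot: [-3.142, -0.0, 1.5]
force: [0.1, -0.4, -2.2]
grip_width: 0.0152
```

Call:
carry_out(targets=[[[0,0,0.005],[0,0,0],0],[[0,0,0.004],[0,0,0],0],[[0,0,0],[0,0,0],0],[[0,0,0],[0,0,0],0]])

```text
clock: 13.42
position: [0.5744, -0.3808, 0.2388]
tool_rot: [3.141, 0.0, 1.5]
force: [-5.9, 3.7, 15.5]
grip_width: 0.0148
```

Call:
carry_out(targets=[[[0,0,-0.003],[0,0,0],0.6],[[0,0,0],[0,0,0],1],[[0,0,0],[0,0,0],1],[[0,0,0],[0,0,0],1],[[0,0,0],[0,0,0],1],[[0,0,-0.06],[0,0,0],1],[[0,0,-0.12],[0,0,0],1],[[0,0,-0.16],[0,0,0],1]])

```text
clock: 14.42
position: [0.5742, -0.3807, 0.3248]
tool_rot: [-3.141, -0.0, 1.5]
force: [0.6, -0.3, 0.4]
grip_width: 0.0853
```

Call:
carry_out(targets=[[[0,0,-0.16],[0,0,0],1],[[0,0,-0.12],[0,0,0],1],[[0,0,-0.1],[0,0,0],1]])

```text
clock: 14.8
position: [0.5743, -0.3807, 0.4212]
tool_rot: [3.14, 0.001, 1.5]
force: [0.1, -0.5, -0.6]
grip_width: 0.0852
```

```bash
python3 - <<'E'
from h import *
s=bot.observe(); print(s['position'],s['tool_rot'],s['force'],s['grip_width'])
a=grab('side','pics/side2.png')['pixels']; b=grab('wrist','pics/w2.png')['pixels']; grab('top','pics/top2.png')
cv2.imwrite('pics/m3.png',np.hstack([cv2.resize(a[140:440,200:500],(400,400),interpolation=2),cv2.resize(b,(400,300),interpolation=2).repeat(1,0) if 0 else cv2.copyMakeBorder(cv2.resize(b,(400,300)),0,100,0,0,0)])[:,:,::-1])
E
```

```text
[ 0.57427913 -0.38066093  0.42115597] [3.13995079e+00 7.60219728e-04 1.49979070e+00] [ 0.05211151 -0.47922696 -0.57389342] 0.08522550812568097
```

View pics/m3.png

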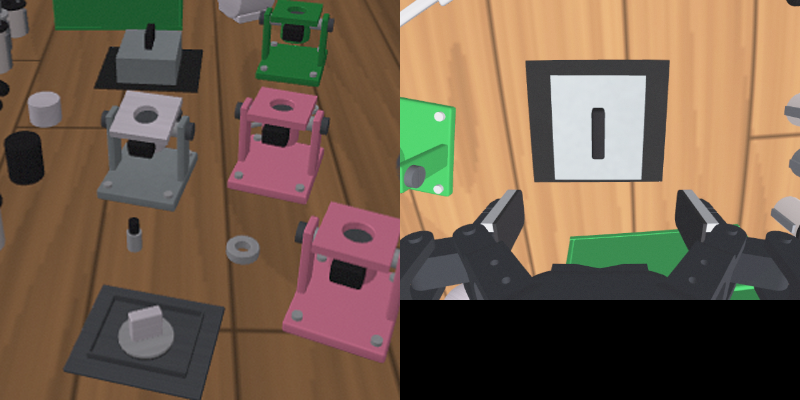

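The cover stands upright on the mat: in the side crop at (150,60), and in the wrist crop with the mat at (526–669,60–181) and the cover top inside it. Next I'll look at the flange from close up on the way to the plate.

Call:
carry_out(targets=[[[0.19,-0.022,0],[0,0,0],1],[[0.19,-0.022,0],[0,0,0],1],[[0.19,-0.022,0],[0,0,0],1],[[0.19,-0.022,0],[0,0,0],1],[[0.19,-0.022,0],[0,0,0],1],[[0.19,-0.022,0],[0,0,0],1],[[0.19,-0.022,0],[0,0,0],1],[[0.19,-0.022,0],[0,0,0],1]])

```text
clock: 15.95
position: [0.557, 0.0028, 0.4182]
tool_rot: [-3.141, 0.0, 1.5]
force: [0.2, 0.9, -0.2]
grip_width: 0.0853
```

Call:
carry_out(targets=[[[0,0,0],[0,0,0],1],[[0,0,0],[0,0,0],1]])

```text
clock: 16.2
position: [0.5574, 0.0009, 0.4182]
tool_rot: [-3.141, 0.0, 1.5]
force: [-0.1, -1.6, 0.1]
grip_width: 0.0852
```

```bash
python3 - <<'E'
from h import *
s=bot.observe(); print(s['position'],s['tool_rot'])
f=grab('wrist','pics/w3.png')
w=load('pics/w2.npz')
M=np.array([plane(w,(x-400)*1.6,y*1.6,.004) for x,y in [(526,61),(669,59),(661,181),(534,181)]]); print(M.round(3),M.mean(0))
C=np.array([plane(w,(x-400)*1.6,y*1.6,.06) for x,y in [(550,75),(646,76),(641,180),(555,180)]]); print(C.round(3),C.mean(0))
E
```

```text
[0.55735793 0.00086828 0.41816606] [-3.14096747e+00  4.65857406e-04  1.49969391e+00]
[[ 0.477 -0.284  0.004]
 [ 0.684 -0.296  0.004]
 [ 0.671 -0.485  0.004]
 [ 0.463 -0.47   0.004]] [ 0.5736573  -0.38377327  0.004     ]
[[ 0.52  -0.307  0.06 ]
 [ 0.64  -0.317  0.06 ]
 [ 0.629 -0.457  0.06 ]
 [ 0.51  -0.448  0.06 ]] [ 0.57454404 -0.38240104  0.06      ]
```

View pics/w3.png

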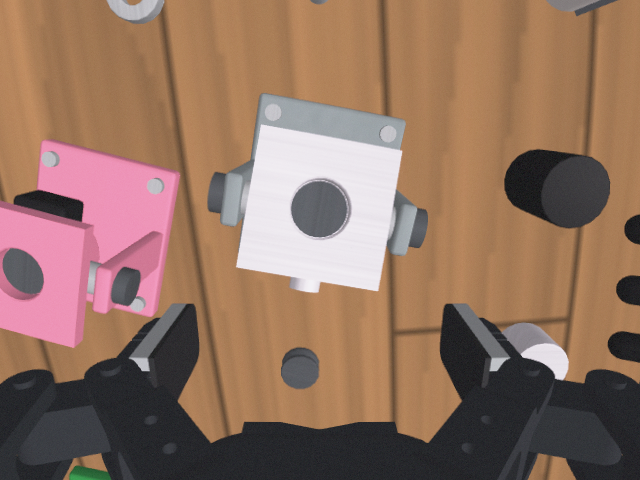

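The wrist view shows the flange corners at (263,125), (402,151), (379,291) and (236,267), with the port at (320,208). The upper edge leans toward image top (+y).

```bash
python3 - <<'E'
from h import *
w=load('pics/w3.npz');t=load('pics/top0.npz');s=load('pics/side0.npz')
def sub(f,P,k=4):
    g=cv2.cvtColor(f['pixels'],cv2.COLOR_RGB2GRAY); q=np.array(P,np.float32).reshape(-1,1,2)
    return cv2.cornerSubPix(g,q.copy(),(k,k),(-1,-1),(3,50,.01))[:,0]
W=sub(w,[(402,151),(379,291),(236,267),(263,125)],5)
Tt=sub(t,[(279.25,201.5),(320.5,204.25),(315,245),(273,242.5)],3)
S=sub(s,[(282.5,240),(295.5,208),(336.5,213.5),(325,245)],3)
print(W.round(1).tolist(),Tt.round(1).tolist(),S.round(1).tolist())
def tri(obs):
    A=np.zeros((3,3));b=np.zeros(3)
    for f,p in obs:
        o,d=ray(f,*p);d/=np.linalg.norm(d);M=np.eye(3)-np.outer(d,d);A+=M;b+=M@o
    return np.linalg.solve(A,b)
def rep(nm,P):
    c=P.mean(0);n=np.linalg.svd(P-c)[2][2];n*=np.sign(n[2])
    e=P[0]+P[1]-P[2]-P[3]
    print(nm,c.round(4),'tilt',np.degrees(np.arccos(n[2])).round(2),'naz',np.degrees(np.arctan2(n[1],n[0])).round(1),'horizaz',np.degrees(np.arctan2(e[1],e[0])).round(1),'dz',(e[2]/2).round(4))
for nm,fs in {'ts':[(t,Tt),(s,S)],'ws':[(w,W),(s,S)],'wt':[(w,W),(t,Tt)],'wts':[(w,W),(t,Tt),(s,S)]}.items():
    rep(nm,np.array([tri([(f,p[i]) for f,p in fs]) for i in range(4)]))
h=.046; O=np.array([[h,h,0],[h,-h,0],[-h,-h,0],[-h,h,0]])
for nm,f,p in (('w',w,W),('t',t,Tt),('s',s,S)):
    D=np.array([float(f['k1']),0,0,0])
    n,rv,tv,er=cv2.solvePnPGeneric(O,p.astype(float).reshape(-1,1,2),f['mtx'],D,flags=cv2.SOLVEPNP_IPPE)
    for i in range(n):
        P=(cv2.Rodrigues(rv[i])[0]@O.T+tv[i]).T; P=(f['T'][:3,:3]@P.T).T+f['T'][:3,3]; rep('pnp '+nm+' %.2f'%er[i][0],P)
E
```

```text
[[401.8999938964844, 150.6999969482422], [377.5, 290.79998779296875], [235.60000610351562, 266.70001220703125], [258.8999938964844, 124.30000305175781]] [[279.0, 201.3000030517578], [319.79998779296875, 204.10000610351562], [313.5, 244.5], [272.5, 241.5]] [[281.29998779296875, 237.39999389648438], [294.6000061035156, 207.1999969482422], [336.5, 213.5], [324.5, 244.39999389648438]]
ts [0.5588 0.0166 0.1275] tilt 13.69 naz 78.2 horizaz -14.6 dz 0.0011
ws [0.5586 0.0152 0.1268] tilt 13.67 naz 79.4 horizaz -14.2 dz 0.0014
wt [0.5581 0.0162 0.1314] tilt 12.54 naz 69.7 horizaz -14.7 dz -0.002
wts [0.5586 0.0161 0.1275] tilt 13.89 naz 77.2 horizaz -14.5 dz 0.0007
pnp w 1.13 [0.5586 0.017  0.1311] tilt 20.55 naz 73.8 horizaz -14.4 dz -0.0011
pnp w 1.84 [0.5573 0.0147 0.1317] tilt 5.14 naz 139.9 horizaz -13.3 dz 0.0074
pnp t 0.18 [0.5592 0.0166 0.1257] tilt 12.85 naz 61.7 horizaz -14.5 dz -0.005
pnp t 0.34 [0.5578 0.0157 0.1256] tilt 36.86 naz -159.2 horizaz -17.2 dz 0.0468
pnp s 0.12 [0.5586 0.0217 0.1306] tilt 13.71 naz 81.1 horizaz -13.9 dz 0.002
pnp s 0.69 [0.5583 0.0242 0.1299] tilt 75.26 naz -82.8 horizaz 11.6 dz 0.026
```

```bash
cat > face.py <<'E'
from h import *
def quad(f,box,order0,k=.5):
    # bright, unsaturated face: threshold, contour, fit 4 lines, intersect; start from rough corners
    g=cv2.cvtColor(f['pixels'],cv2.COLOR_RGB2GRAY); g=cv2.GaussianBlur(g,(3,3),0).astype(float)
    C=np.array(order0,float); L=[]
    cen=C.mean(0)
    for i in range(4):
        a,b=C[i],C[(i+1)%4]; d=(b-a)/np.linalg.norm(b-a); n=np.array([-d[1],d[0]]); n*=np.sign(n@((a+b)/2-cen))
        pts=[]
        for u in np.linspace(.15,.85,25):
            p=a+(b-a)*u; r=np.arange(-5,5.01,.25)
            q=(p+r[:,None]*n).astype(np.float32)
            v=cv2.remap(g.astype(np.float32),q[:,0][None],q[:,1][None],1)[0]
            j=np.argmin(np.gradient(v)); pts.append(p+r[j]*n)
        L.append(cv2.fitLine(np.array(pts,np.float32),cv2.DIST_HUBER,0,.01,.01).ravel())
    out=[]
    for i in range(4):
        a,b=L[i-1],L[i]; k=np.linalg.solve(np.array([a[:2],-b[:2]]).T,b[2:]-a[2:]); out.append(a[2:]+k[0]*a[:2])
    return np.array(out)
def tri(obs):
    A=np.zeros((3,3));b=np.zeros(3)
    for f,p in obs:
        o,d=ray(f,*p);d=d/np.linalg.norm(d);M=np.eye(3)-np.outer(d,d);A+=M;b+=M@o
    return np.linalg.solve(A,b)
def rep(nm,P):
    c=P.mean(0);n=np.linalg.svd(P-c)[2][2];n*=np.sign(n[2]); e=P[0]+P[1]-P[2]-P[3]
    print(nm,c.round(4),'tilt',np.degrees(np.arccos(n[2])).round(2),'naz',np.degrees(np.arctan2(n[1],n[0])).round(1),'horizaz',np.degrees(np.arctan2(e[1],e[0])).round(1),'edges',[np.linalg.norm(P[i]-P[i-1]).round(4) for i in range(4)])
h=.046; O=np.array([[h,h,0],[h,-h,0],[-h,-h,0],[-h,h,0]])
def pnp(nm,f,p):
    D=np.array([float(f['k1']),0,0,0])
    n,rv,tv,er=cv2.solvePnPGeneric(O,p.astype(float).reshape(-1,1,2),f['mtx'],D,flags=cv2.SOLVEPNP_IPPE)
    for i in range(1):
        P=(cv2.Rodrigues(rv[i])[0]@O.T+tv[i]).T; P=(f['T'][:3,:3]@P.T).T+f['T'][:3,3]; rep('pnp '+nm+' %.2f'%er[i][0],P)
E
python3 - <<'E'
from face import *
w=load('pics/w3.npz');t=load('pics/top0.npz');s=load('pics/side2.npz')
W=quad(w,0,[(402,151),(379,291),(236,267),(262,125)])
Tt=quad(t,0,[(279.25,201.5),(320.5,204.25),(315,245),(273,242.5)])
S=quad(s,0,[(282.5,240),(295.5,208),(336.5,213.5),(325,245)])
print(W.round(1).tolist(),Tt.round(1).tolist(),S.round(1).tolist())
for nm,fs in {'ts':[(t,Tt),(s,S)],'ws':[(w,W),(s,S)],'wt':[(w,W),(t,Tt)],'wts':[(w,W),(t,Tt),(s,S)]}.items():
    rep(nm,np.array([tri([(f,p[i]) for f,p in fs]) for i in range(4)]))
for a in (('w',w,W),('t',t,Tt),('s',s,S)): pnp(*a)
print(plane(w,320,208,.1292), plane(w,*W.mean(0),.1292), plane(t,*Tt.mean(0),.1292),plane(s,*S.mean(0),.1292))
E
```

```text
[[402.20001220703125, 150.0], [378.3999938964844, 291.0], [235.6999969482422, 266.8999938964844], [260.1000061035156, 123.5999984741211]] [[278.5, 200.8000030517578], [319.5, 203.10000610351562], [313.29998779296875, 245.0], [272.3999938964844, 241.5]] [[281.20001220703125, 238.0], [295.29998779296875, 206.1999969482422], [336.5, 213.3000030517578], [322.29998779296875, 249.60000610351562]]
ts [0.5597 0.0174 0.1252] tilt 19.16 naz 90.4 horizaz -14.7 edges [np.float64(0.0895), np.float64(0.0944), np.float64(0.0919), np.float64(0.0973)]
ws [0.559  0.0158 0.1245] tilt 18.99 naz 90.2 horizaz -14.1 edges [np.float64(0.0921), np.float64(0.093), np.float64(0.0924), np.float64(0.0975)]
wt [0.558  0.0167 0.1328] tilt 12.29 naz 87.9 horizaz -14.3 edges [np.float64(0.0904), np.float64(0.0905), np.float64(0.0924), np.float64(0.0918)]
wts [0.5592 0.0167 0.1254] tilt 18.93 naz 89.0 horizaz -14.4 edges [np.float64(0.0916), np.float64(0.0936), np.float64(0.0922), np.float64(0.0967)]
pnp w 0.51 [0.559  0.0167 0.1313] tilt 18.14 naz 71.7 horizaz -14.5 edges [np.float64(0.092), np.float64(0.092), np.float64(0.092), np.float64(0.092)]
pnp t 0.14 [0.5576 0.017  0.134 ] tilt 14.01 naz 76.0 horizaz -14.1 edges [np.float64(0.092), np.float64(0.092), np.float64(0.092), np.float64(0.092)]
pnp s 0.66 [0.5606 0.0063 0.1184] tilt 22.74 naz 83.1 horizaz -16.4 edges [np.float64(0.092), np.float64(0.092), np.float64(0.092), np.float64(0.092)]
[0.55886958 0.01579522 0.1292    ] [0.55831727 0.01590343 0.1292    ] [0.55821985 0.01665839 0.1292    ] [0.55914461 0.02583864 0.1292    ]
```

Call:
carry_out(targets=[[[0,-0.161,0.011],[-0.044,0,0],1],[[0,-0.161,0.011],[-0.044,0,0],1],[[0,-0.161,0.011],[-0.044,0,0],1],[[0,-0.161,0.011],[-0.044,0,0],1],[[0,-0.161,0.011],[-0.044,0,0],1],[[0,0,0],[0,0,0],1]])

```text
clock: 17.0
position: [0.418, 0.0045, 0.3788]
tool_rot: [2.606, 0.046, 1.468]
force: [0.1, -0.4, -0.4]
grip_width: 0.0854
```

```bash
python3 - <<'E'
from h import *
s=bot.observe(); print(s['position'],s['tool_rot'],s['qpos'].round(2))
f=grab('wrist','pics/w4.png')
E
```

```text
[0.41800283 0.00446336 0.37880839] [2.60624086 0.04614138 1.46817804] [ 0.07  0.16 -0.33  2.32  1.02  0.31 -1.26]
```

View pics/w4.png

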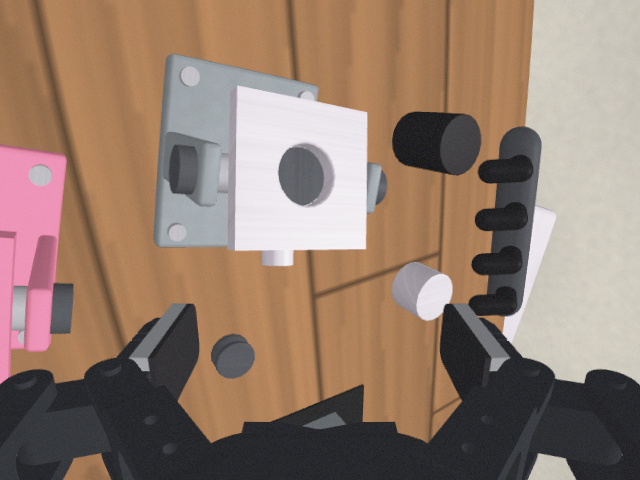

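The tilted wrist view shows the face corners at (237,87), (367,111), (366,248) and (229,250). That gives a wide baseline against the view from above.

```bash
python3 - <<'E'
from face import *
w=load('pics/w3.npz');v=load('pics/w4.npz');s=load('pics/side2.npz');t=load('pics/top0.npz')
W=quad(w,0,[(402,151),(379,291),(236,267),(262,125)])
V=quad(v,0,[(367,111),(366,248),(229,250),(237,87)])
S=np.array([(281.8,238),(295,207.2),(336.5,213.5),(324.5,244.7)])
print(V.round(1).tolist())
for nm,fs in {'wv':[(w,W),(v,V)],'vs':[(v,V),(s,S)],'wvs':[(w,W),(v,V),(s,S)]}.items():
    rep(nm,np.array([tri([(f,p[i]) for f,p in fs]) for i in range(4)]))
pnp('w',w,W);pnp('v',v,V)
# one face direction known: horizontal y axis at az -14.4; fit tilt by linear edges on wv
s0=bot.observe();T=tool(s0);print(s0['qpos'].round(2))
E
```

```text
[[366.3999938964844, 111.4000015258789], [366.29998779296875, 249.39999389648438], [234.0, 249.39999389648438], [236.39999389648438, 84.69999694824219]]
wv [0.5587 0.016  0.1294] tilt 15.16 naz 75.5 horizaz -14.3 edges [np.float64(0.0927), np.float64(0.0928), np.float64(0.0926), np.float64(0.092)]
vs [0.5591 0.0157 0.1269] tilt 14.37 naz 80.3 horizaz -14.3 edges [np.float64(0.0913), np.float64(0.0933), np.float64(0.0927), np.float64(0.0929)]
wvs [0.5589 0.0157 0.1271] tilt 14.46 naz 79.1 horizaz -14.3 edges [np.float64(0.0922), np.float64(0.093), np.float64(0.093), np.float64(0.093)]
pnp w 0.51 [0.559  0.0167 0.1313] tilt 18.14 naz 71.7 horizaz -14.5 edges [np.float64(0.092), np.float64(0.092), np.float64(0.092), np.float64(0.092)]
pnp v 0.37 [0.5579 0.0167 0.131 ] tilt 16.13 naz 75.4 horizaz -14.6 edges [np.float64(0.092), np.float64(0.092), np.float64(0.092), np.float64(0.092)]
[ 0.08  0.16 -0.33  2.32  1.01  0.31 -1.26]
```

```bash
python3 - <<'E'
from face import *
s=load('pics/side2.npz'); P=lambda x,y,z: plane(s,200+.75*x,140+.75*y,z)
print(P(128,315,.052),P(162,305,.052),P(145,338,.014))
T=tool(); R0=T[:3,:3]
Rd=R.from_euler('xyz',[np.pi,0,1.5]).as_matrix()
print('turn to level',(R.from_matrix(R0.T@Rd).as_rotvec()/np.pi).round(4))
print('shift',(R0.T@(np.array([.545,.35,.36])-T[:3,3])/.25).round(3))
print('shift to mid',(R0.T@(np.array([.5,.12,.40])-T[:3,3])/.25).round(3))
E
```

```text
[0.56289615 0.36553492 0.052     ] [0.52225828 0.34792643 0.052     ] [0.54311934 0.36726612 0.014     ]
turn to level [ 0.1699  0.0168 -0.0059]
shift [1.428 0.306 0.195]
shift to mid [0.488 0.292 0.05 ]
```

Call:
carry_out(targets=[[[0.122,0.073,0.012],[0,0,0],1],[[0.122,0.073,0.012],[0,0,0],1],[[0.122,0.073,0.012],[0,0,0],1],[[0.122,0.073,0.012],[0,0,0],1],[[0,0,0],[0.05,0.005,-0.002],1],[[0,0,0],[0.05,0.005,-0.002],1],[[0,0,0],[0.05,0.005,-0.002],1],[[0,0,0],[0.02,0.002,0],1]])

```text
clock: 18.05
position: [0.5005, 0.1199, 0.4007]
tool_rot: [3.138, -0.005, 1.5]
force: [-0.6, -0.4, -0.6]
grip_width: 0.0855
```

Call:
carry_out(targets=[[[0.156,0.019,0.013],[0,0,0],1],[[0.156,0.019,0.013],[0,0,0],1],[[0.156,0.019,0.013],[0,0,0],1],[[0.156,0.019,0.013],[0,0,0],1],[[0.156,0.019,0.013],[0,0,0],1],[[0.156,0.019,0.013],[0,0,0],1]])

```text
clock: 18.8
position: [0.5458, 0.3525, 0.3807]
tool_rot: [3.136, -0.002, 1.501]
force: [-0.0, 0.0, 0.1]
grip_width: 0.0856
```

Call:
carry_out(targets=[[[0,0,0],[0,0,-0.0545],1],[[0,0,0],[0,0,-0.0545],1],[[0,0,0],[0,0,-0.0545],1],[[0,0,0],[0,0,-0.0545],1],[[0,0,0],[0,0,-0.0545],1],[[0,0,0],[0,0,-0.0545],1],[[0,0,0],[0,0,-0.0545],1],[[0,0,0],[0,0,-0.0545],1]])

```text
clock: 19.8
position: [0.5456, 0.3509, 0.3809]
tool_rot: [3.139, 0.004, 2.877]
force: [-1.3, 0.4, 0.2]
grip_width: 0.0855
```

Call:
carry_out(targets=[[[0,0,0],[0,0,-0.0545],1],[[0,0,0],[0,0,-0.0545],1],[[0,0,0],[0,0,-0.0545],1],[[0,0,0],[0,0,-0.0545],1],[[0,0,0],[0,0,0],1]])

```text
clock: 20.42
position: [0.5457, 0.3507, 0.3806]
tool_rot: [-3.14, 0.005, -2.729]
force: [0.7, -0.3, -0.0]
grip_width: 0.0854
```

```bash
python3 - <<'E'
from h import *
s=bot.observe(); print(s['position'],s['tool_rot'],s['qpos'].round(2))
f=grab('wrist','pics/w5.png')
E
```

```text
[0.54573329 0.35065468 0.38059435] [-3.13956364  0.00503303 -2.72925751] [-0.05  0.79 -1.05  1.52  0.71  1.24  0.78]
```

View pics/w5.png

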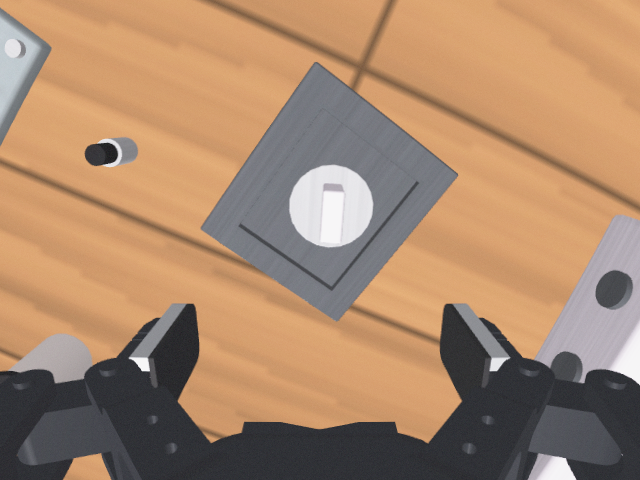

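The wrist view shows the plate's disc at (331,206), with its grip bar top running from (333,192) to (330,242). It is nearly aligned with the tool.

```bash
python3 - <<'E'
from h import *
f=load('pics/w5.npz'); hsv=cv2.cvtColor(f['pixels'],cv2.COLOR_RGB2HSV)
m=((hsv[:,:,1]<40)&(hsv[:,:,2]>170)).astype('uint8')*255; q=np.zeros_like(m); q[150:260,270:390]=m[150:260,270:390]
c=max(cv2.findContours(q,0,2)[0],key=cv2.contourArea); (x,y),(a,b),_=cv2.fitEllipse(cv2.convexHull(c)); print(x,y,a,b)
d=plane(f,x,y,.014); print('disc',d)
a=plane(f,333.5,192,.052);b=plane(f,330.5,242,.052); ax=a-b; print(a,b,(a+b)/2,np.linalg.norm(ax),np.degrees(np.arctan2(ax[1],ax[0])))
T=tool(); s=bot.observe(); print(np.degrees(s['tool_rot'][2]))
Rt=R.from_euler('xyz',[np.pi,0,np.arctan2(ax[1],ax[0])]).as_matrix()
print('turn',(R.from_matrix(T[:3,:3].T@Rt).as_rotvec()/np.pi).round(4))
c=(d+(a+b)/2)/2
print('shift',(T[:3,:3].T@(np.array([c[0],c[1],.006+.033+.155])-T[:3,3])/.25).round(3))
E
```

```text
330.62939453125 205.71507263183594 82.31371307373047 84.17170715332031
disc [0.5417487  0.35749256 0.014     ]
[0.52496419 0.35126682 0.052     ] [0.56047312 0.3647464  0.052     ] [0.54271866 0.35800661 0.052     ] 0.03798136016727097 -159.21268985634293
-156.57391275969422
turn [-0.001   0.0019  0.0147]
shift [0.006 0.033 0.746]
```

Call:
carry_out(targets=[[[0.006,0.033,0.1],[-0.001,0.002,0.0147],1],[[0,0,0.14],[0,0,0],1],[[0,0,0.14],[0,0,0],1],[[0,0,0.14],[0,0,0],1],[[0,0,0.12],[0,0,0],1],[[0,0,0.07],[0,0,0],1],[[0,0,0.036],[0,0,0],1],[[0,0,0],[0,0,0],1]])

```text
clock: 21.48
position: [0.5416, 0.358, 0.1943]
tool_rot: [-3.138, 0.003, -2.777]
force: [-0.1, -0.9, 1.4]
grip_width: 0.0856
```

```bash
python3 - <<'E'
from h import *
T=tool(); print(bot.observe()['tool_rot'],(T[:3,:3].T@(np.array([.5422,.3577,.194])-T[:3,3])*1000).round(1))
E
```

```text
[-3.13792039e+00  3.00542453e-03 -2.77690336e+00] [-0.5 -0.5  0.3]
```

Call:
carry_out(targets=[[[0,0,0],[0,0,0],0],[[0,0,0],[0,0,0],0],[[0,0,0],[0,0,0],0],[[0,0,0],[0,0,0],0],[[0,0,0],[0,0,0],0],[[0,0,0],[0,0,0],0],[[0,0,0],[0,0,0],0],[[0,0,0],[0,0,0],0]], force=80)

```text
clock: 22.48
position: [0.5416, 0.358, 0.1945]
tool_rot: [-3.138, 0.004, -2.776]
force: [-0.6, -0.4, 6.5]
grip_width: 0.015
```

Call:
carry_out(targets=[[[0,0,-0.03],[0,0,0],0],[[0,0,-0.06],[0,0,0],0],[[0,0,-0.1],[0,0,0],0],[[0,0,-0.12],[0,0,0],0],[[0,0,-0.14],[0,0,0],0],[[0,0,-0.14],[0,0,0],0],[[0,0,-0.1],[0,0,0],0],[[0,0,-0.04],[0,0,0],0]])

```text
clock: 23.48
position: [0.5405, 0.3586, 0.3793]
tool_rot: [-3.138, 0.006, -2.776]
force: [0.3, -0.7, -3.3]
grip_width: 0.0152
```

```bash
cat > go.py <<'E'
from h import *
import sys
c=np.array([.5587,.016,.1292]); ti,az=np.radians(15.2),np.radians(75.6)
n=np.array([np.sin(ti)*np.cos(az),np.sin(ti)*np.sin(az),np.cos(ti)])
x=-np.array([np.sin(az),-np.cos(az),0]); z=-n; Rt=np.stack([x,np.cross(z,x),z],1)
def go(gap):
    s=bot.observe(); T=tool(s); R0=T[:3,:3]
    foot=T[:3,3]+R0[:,2]*.1885
    rv=R.from_matrix(R0.T@Rt).as_rotvec()/np.pi
    tgt=c+n*(.1885+gap)
    print('q',s['qpos'].round(2),'F',s['force'].round(1),'gw',s['grip_width'])
    print('turn',rv.round(4),'shift',(R0.T@(tgt-T[:3,3])/.25).round(4),'foot wrt face (x up,y,z)mm',(np.stack([np.cross(x,n)*-1,-x,n])@(foot-c)*1000).round(1))
    print('force along n',(s['force']@n).round(2),'moment',s['moment'].round(2))
if __name__=='__main__': go(float(sys.argv[1]))
E
python3 go.py 0.06
```

```text
q [-0.07  0.79 -1.04  1.53  0.71  1.24  0.72] F [ 0.3 -0.7 -3.3] gw 0.015231734406976742
turn [0.0812 0.0282 0.1949] shift [ 0.2713 -1.0931  0.0435] foot wrt face (x up,y,z)mm [-299.8 -101.6  145.2]
force along n -3.32 moment [0.03 0.03 0.02]
```

Call:
carry_out(targets=[[[0.02,-0.08,0.003],[0,0,0],0],[[0.039,-0.156,0.006],[0,0,0],0],[[0.039,-0.156,0.006],[0,0,0],0],[[0.039,-0.156,0.006],[0,0,0],0],[[0.039,-0.156,0.006],[0,0,0],0],[[0.039,-0.156,0.006],[0,0,0],0],[[0.039,-0.156,0.006],[0,0,0],0],[[0.018,-0.077,0.004],[0,0,0],0]])

```text
clock: 24.48
position: [0.575, 0.0765, 0.3665]
tool_rot: [-3.137, 0.002, -2.778]
force: [0.3, -0.0, -3.5]
grip_width: 0.0146
```

Call:
carry_out(targets=[[[0,0,0],[0.0162,0.0056,0.039],0],[[0,0,0],[0.0162,0.0056,0.039],0],[[0,0,0],[0.0162,0.0056,0.039],0],[[0,0,0],[0.0162,0.0056,0.039],0],[[0,0,0],[0.0162,0.0056,0.039],0],[[0,0,0],[0,0,0],0]])

```text
clock: 25.22
position: [0.5747, 0.08, 0.3668]
tool_rot: [-2.876, -0.001, 2.892]
force: [0.1, 0.3, -3.2]
grip_width: 0.0149
```

```bash
python3 go.py 0.025; python3 -c "
from h import *
a=grab('wrist','pics/w6.png')['pixels'];b=grab('side','pics/side3.png')['pixels']
cv2.imwrite('pics/m4.png',np.hstack([cv2.resize(a,(400,300),interpolation=3),cv2.resize(b[140:290,220:420],(400,300),interpolation=2)])[:,:,::-1])"
```

```text
q [ 0.26  0.65 -0.85  1.69  0.7   1.28  0.5 ] F [ 0.1  0.3 -3.2] gw 0.014942859088726312
turn [-0.0002 -0.0003  0.0007] shift [-0.0018 -0.0053  0.1323] foot wrt face (x up,y,z)mm [-1.2 -0.6 58.1]
force along n -2.98 moment [ 0.47 -0.11  0.03]
```

View pics/m4.png

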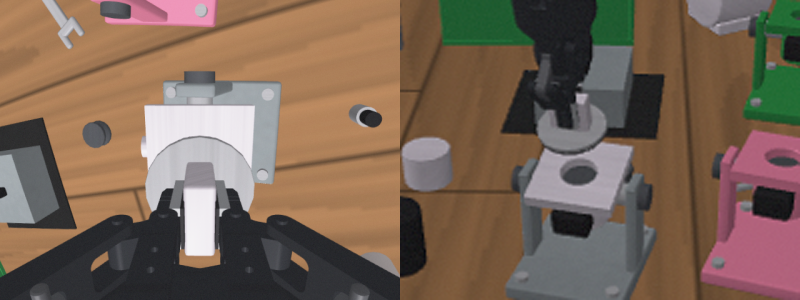

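The plate is held squarely over the flange: the disc is at (200,185) in the wrist half and looks parallel to the face in the side half. I'm approaching to about 5 mm.

Call:
carry_out(targets=[[[-0.002,-0.005,0.05],[0,0,0],0],[[0,0,0.06],[0,0,0],0],[[0,0,0.05],[0,0,0],0],[[0,0,0.03],[0,0,0],0],[[0,0,0.02],[0,0,0],0],[[0,0,0],[0,0,0],0],[[0,0,0],[0,0,0],0]])

```text
clock: 26.2
position: [0.5717, 0.0644, 0.3167]
tool_rot: [-2.876, -0.001, 2.89]
force: [-0.4, -0.4, -2.3]
grip_width: 0.0146
```

```bash
python3 go.py 0.0; python3 -c "
from h import *
f=load('pics/w6.npz'); M=np.array(imaging.grab_frame('wrist')['mount']); g=dict(f,T=M)
a=np.linspace(0,2*np.pi,361); p=proj(g,np.stack([.035*np.cos(a),.035*np.sin(a),0*a+.1805],1))
print('pred top',p[p[:,1].argmin()],'left',p[p[:,0].argmin()],'right',p[p[:,0].argmax()])
gr=cv2.cvtColor(f['pixels'],cv2.COLOR_RGB2GRAY).astype(int)
print('row290',[(x,gr[290,x]) for x in list(range(226,242,2))+list(range(396,414,2))]); print('col320',[(y,gr[y,320]) for y in range(206,232,2)])
grab('wrist','pics/w7.png')
"
```

```text
q [ 0.27  0.71 -0.82  1.75  0.75  1.2   0.46] F [-0.4 -0.4 -2.3] gw 0.014610193411951546
turn [-0.0003 -0.0003  0.    ] shift [0.0021 0.0034 0.0222] foot wrt face (x up,y,z)mm [1.  0.3 5.6]
force along n -2.31 moment [ 0.43 -0.09  0.03]
pred top [321.93377527 216.0953585 ] left [233.28417792 298.18030257] right [410.14143309 296.82547157]
row290 [(226, np.int64(149)), (228, np.int64(147)), (230, np.int64(148)), (232, np.int64(132)), (234, np.int64(199)), (236, np.int64(198)), (238, np.int64(198)), (240, np.int64(197)), (396, np.int64(197)), (398, np.int64(197)), (400, np.int64(199)), (402, np.int64(198)), (404, np.int64(199)), (406, np.int64(154)), (408, np.int64(166)), (410, np.int64(168)), (412, np.int64(165))]
col320 [(206, np.int64(231)), (208, np.int64(231)), (210, np.int64(231)), (212, np.int64(232)), (214, np.int64(232)), (216, np.int64(223)), (218, np.int64(114)), (220, np.int64(183)), (222, np.int64(193)), (224, np.int64(194)), (226, np.int64(195)), (228, np.int64(197)), (230, np.int64(196))]
```

```bash
python3 - <<'E'
from h import *
from go import *
f=load('pics/w7.npz'); gr=cv2.cvtColor(f['pixels'],cv2.COLOR_RGB2GRAY).astype(int)
for r in (260,275,290):
    d=np.abs(np.diff(cv2.GaussianBlur(gr[r].astype(np.float32)[None],(3,1),0)[0])); print(r,[(i,int(gr[r,i-4]),int(gr[r,i+5])) for i in range(150,500) if d[i]>12 and d[i]==d[i-3:i+4].max()])
for cc in (250,320,390):
    d=np.abs(np.diff(gr[:,cc])); print('col',cc,[(i,gr[i-4,cc],gr[i+5,cc]) for i in range(100,300) if d[i]>12 and d[i]==d[i-3:i+4].max()])
# predicted face corners and disc
xu=-np.cross(x,n); yf=-x
print('pred face corners',proj(f,[c+a*.046*xu+b*.046*yf for a,b in((1,1),(1,-1),(-1,-1),(-1,1))]).round(1).tolist())
T=tool();g=np.linspace(0,2*np.pi,361); p=proj(f,(T[:3,:3]@np.stack([.035*np.cos(g),.035*np.sin(g),0*g+.1805])).T+T[:3,3])
print('pred disc top',p[:,1].min(),p[:,0].min(),p[:,0].max())
E
```

```text
260 [(205, 149, 224), (242, 236, 196), (300, 198, 140), (338, 138, 193), (395, 190, 235), (433, 234, 165), (466, 165, 134)]
275 [(207, 134, 238), (236, 236, 195), (296, 197, 142), (342, 134, 192), (402, 194, 234), (432, 234, 167)]
290 [(216, 140, 237), (231, 238, 196), (280, 191, 115), (294, 114, 139), (343, 140, 113), (358, 115, 199), (406, 196, 232), (431, 233, 168), (463, 164, 111)]
col 250 [(180, np.int64(133), np.int64(231)), (248, np.int64(236), np.int64(193))]
col 320 [(107, np.int64(132), np.int64(95)), (162, np.int64(169), np.int64(192)), (180, np.int64(183), np.int64(231)), (216, np.int64(233), np.int64(193)), (258, np.int64(194), np.int64(137))]
col 390 [(127, np.int64(143), np.int64(133)), (180, np.int64(164), np.int64(233)), (251, np.int64(233), np.int64(189))]
pred face corners [[224.1, 380.3], [209.0, 180.8], [439.7, 181.1], [423.0, 380.4]]
pred disc top 216.06474863195172 233.26605889869717 410.1150391446465
```

The flange edges match their prediction: the right edge is at 433 against 433.1 predicted, and the top edge at 180 against 180.9. The disc is centred about 2 mm short along tool y, so I'll correct that and ease into contact.

Call:
carry_out(targets=[[[0.002,0.0084,0.002],[0,0,0],0],[[0,0,0.003],[0,0,0],0],[[0,0,0.003],[0,0,0],0],[[0,0,0],[0,0,0],0],[[0,0,0],[0,0,0],0]])

```text
clock: 26.92
position: [0.5715, 0.0657, 0.3139]
tool_rot: [-2.875, -0.001, 2.89]
force: [0.6, -0.8, -1.9]
grip_width: 0.0148
```

```bash
python3 go.py 0.0
```

```text
q [ 0.27  0.71 -0.81  1.75  0.76  1.2   0.45] F [ 0.6 -0.8 -1.9] gw 0.014788465170025166
turn [-0.0003 -0.0005 -0.    ] shift [-0.0001 -0.0045  0.0128] foot wrt face (x up,y,z)mm [-0.9 -0.3  3.2]
force along n -2.02 moment [ 0.4  -0.07  0.02]
```

Call:
carry_out(targets=[[[0,0,0.003],[0,0,0],0],[[0,0,0.003],[0,0,0],0],[[0,0,0],[0,0,0],0],[[0,0,0],[0,0,0],0]])

```text
clock: 27.42
position: [0.5714, 0.0654, 0.3125]
tool_rot: [-2.875, -0.001, 2.89]
force: [0.1, -0.3, -3.1]
grip_width: 0.0149
```

```bash
python3 go.py 0.0
```

```text
q [ 0.27  0.71 -0.81  1.75  0.76  1.19  0.45] F [ 0.1 -0.3 -3.1] gw 0.014864704485181174
turn [-0.0003 -0.0004 -0.    ] shift [-0.0001 -0.0046  0.0069] foot wrt face (x up,y,z)mm [-1.  -0.3  1.7]
force along n -3.05 moment [ 0.46 -0.12  0.03]
```

Call:
carry_out(targets=[[[0,0,0.003],[0,0,0],0],[[0,0,0],[0,0,0],0],[[0,0,0.002],[0,0,0],0],[[0,0,0],[0,0,0],0],[[0,0,0],[0,0,0],0]])

```text
clock: 28.05
position: [0.5713, 0.0651, 0.3113]
tool_rot: [-2.875, -0.001, 2.89]
force: [-1.2, -0.0, -3.1]
grip_width: 0.0153
```

```bash
python3 go.py 0.0
```

```text
q [ 0.27  0.71 -0.81  1.75  0.76  1.19  0.45] F [-1.2 -0.  -3.1] gw 0.015334700394020084
turn [-0.0003 -0.0004  0.    ] shift [-0.0001 -0.0047  0.002 ] foot wrt face (x up,y,z)mm [-1.  -0.3  0.5]
force along n -3.1 moment [ 0.48 -0.17 -0.  ]
```

Call:
carry_out(targets=[[[0,0,0.002],[0,0,0],0],[[0,0,0],[0,0,0],0],[[0,0,0.001],[0,0,0],0],[[0,0,0],[0,0,0],0],[[0,0,0],[0,0,0],0]])

```text
clock: 28.68
position: [0.5712, 0.0651, 0.311]
tool_rot: [-2.875, -0.001, 2.89]
force: [-2.7, 0.8, 8.7]
grip_width: 0.0151
```

```bash
python3 go.py 0.0
```

```text
q [ 0.26  0.71 -0.81  1.75  0.76  1.19  0.45] F [-2.7  0.8  8.7] gw 0.015147537585800579
turn [-0.0004 -0.0003 -0.    ] shift [-0.0006 -0.0047  0.0009] foot wrt face (x up,y,z)mm [-0.9 -0.3  0.2]
force along n 8.42 moment [ 0.05  0.68 -0.21]
```

Contact came within 0.2 mm of the predicted face. The moment suggests the load sits about 16 mm to one side, so I'll back off slightly, trim the tilt about tool y and press again.

Call:
carry_out(targets=[[[0,0,-0.006],[0,0,0],0],[[0,0,0],[0,0,0],0],[[0,0,0],[0,0,0],0],[[0,0,0],[0,0,0],0]])

```text
clock: 29.18
position: [0.5713, 0.0652, 0.3118]
tool_rot: [-2.875, -0.002, 2.89]
force: [0.3, -0.2, -2.5]
grip_width: 0.0153
```

```bash
cat > cp.py <<'E'
from go import *
import json,os,sys
A=[];B=[]
for _ in range(8):
    s=bot.observe(); A.append(s['force']);B.append(s['moment']); imaging.grab_frame('wrist')
F,M=np.mean(A,0),np.mean(B,0); T=tool()
if len(sys.argv)>1: json.dump([F.tolist(),M.tolist()],open('base.json','w')); print('base',F.round(2),M.round(3),np.std(A,0).round(2),np.std(B,0).round(3))
else:
    F0,M0=map(np.array,json.load(open('base.json'))); f,m=T[:3,:3].T@(F-F0),T[:3,:3].T@(M-M0)
    m=m-np.cross([0,0,.1885],f); print('tool-frame contact force',f.round(2),'moment at foot',m.round(3),'pressure centre mm',(np.array([-m[1],m[0]])/f[2]*-1000*-1).round(1))
go(0)
E
python3 cp.py base
```

```text
base [ 0.05 -0.13 -2.79] [ 0.454 -0.111 -0.001] [0.39 0.37 0.55] [0.023 0.034 0.019]
q [ 0.27  0.71 -0.81  1.75  0.76  1.19  0.45] F [ 0.3  1.  -3.2] gw 0.01519433536734794
turn [-0.0003 -0.0004 -0.    ] shift [-0.0001 -0.0046  0.0049] foot wrt face (x up,y,z)mm [-0.9 -0.3  1.2]
force along n -2.77 moment [ 0.5  -0.08  0.01]
```

Call:
carry_out(targets=[[[0,0,0.003],[0,0.0008,0],0],[[0,0,0.002],[0,0,0],0],[[0,0,0.001],[0,0,0],0],[[0,0,0],[0,0,0],0],[[0,0,0],[0,0,0],0]])

```text
clock: 30.2
position: [0.5711, 0.0651, 0.3111]
tool_rot: [-2.875, -0.003, 2.889]
force: [-4.0, 0.9, 7.9]
grip_width: 0.015
```

```bash
python3 cp.py
```

```text
tool-frame contact force [  4.08  -2.98 -10.44] moment at foot [ 0.012 -0.113  0.027] pressure centre mm [-10.8  -1.2]
q [ 0.27  0.71 -0.81  1.75  0.76  1.19  0.45] F [-3.7  0.5  6.7] gw 0.015197519343032234
turn [-0.0004 -0.0011  0.    ] shift [-0.0007 -0.0048  0.0011] foot wrt face (x up,y,z)mm [-1.  -0.9  0.3]
force along n 6.3 moment [ 0.04  0.63 -0.23]
```

Call:
carry_out(targets=[[[0.001,-0.0006,0],[0,0,0],0],[[0,0,0],[0,0,0],0],[[0,0,0],[0,0,0],0],[[0,0,0],[0,0,0],0]])

```text
clock: 31.1
position: [0.571, 0.0651, 0.3111]
tool_rot: [-2.876, -0.003, 2.889]
force: [-2.1, 0.2, 6.7]
grip_width: 0.0148
```

```bash
python3 cp.py; python3 - <<'E'
from h import *
from go import *
f=grab('wrist','pics/w8.png'); gr=cv2.cvtColor(f['pixels'],cv2.COLOR_RGB2GRAY).astype(int)
for r in (260,275,290):
    d=np.abs(np.diff(cv2.GaussianBlur(gr[r].astype(np.float32)[None],(3,1),0)[0])); print(r,[i for i in range(150,500) if d[i]>12 and d[i]==d[i-3:i+4].max()])
d=np.abs(np.diff(gr[:,322])); print('col',[i for i in range(100,300) if d[i]>12 and d[i]==d[i-3:i+4].max()])
xu=-np.cross(x,n); yf=-x
P=lambda a,b,h:c+a*xu+b*yf+h*n
print('face corners',proj(f,[P(a*.046,b*.046,0) for a,b in((1,1),(1,-1),(-1,-1),(-1,1))]).round(1).tolist())
g=np.linspace(0,2*np.pi,721); p=proj(f,[P(.035*np.cos(q),.035*np.sin(q),.008) for q in g])
top=p[:,1].min(); print('centred disc pred: top',top)
for r in (260,275,290):
    i=np.abs(p[:,1]-r)<.6; q=p[i,0]; print(r,q[q<320].mean(),q[q>320].mean())
b=grab('side','pics/side4.png')['pixels']; cv2.imwrite('pics/m5.png',np.hstack([cv2.resize(f['pixels'],(400,300),interpolation=3),cv2.resize(b[150:270,240:400],(400,300),interpolation=2)])[:,:,::-1])
E
```

```text
tool-frame contact force [ 2.11 -1.72 -8.58] moment at foot [-0.013 -0.168 -0.   ] pressure centre mm [-19.6   1.5]
q [ 0.27  0.71 -0.81  1.75  0.76  1.19  0.45] F [-1.   1.3  6. ] gw 0.014725830005365015
turn [-0.0003 -0.001  -0.    ] shift [-0.0011 -0.0045  0.0011] foot wrt face (x up,y,z)mm [-1.  -0.9  0.3]
force along n 6.09 moment [ 0.16  0.18 -0.04]
260 [199, 205, 242, 299, 338, 395, 432, 466]
275 [199, 236, 296, 342, 402, 431]
290 [207, 231, 280, 294, 358, 406, 430]
col [110, 167, 180, 185, 216, 258]
face corners [[217.3, 389.6], [200.6, 185.9], [438.1, 186.0], [421.1, 389.9]]
centred disc pred: top 218.06743743306245
260 241.93431694787 396.6489212264049
275 235.152152980302 403.418632787868
290 231.6430538818998 406.87063067347816
```

View pics/m5.png

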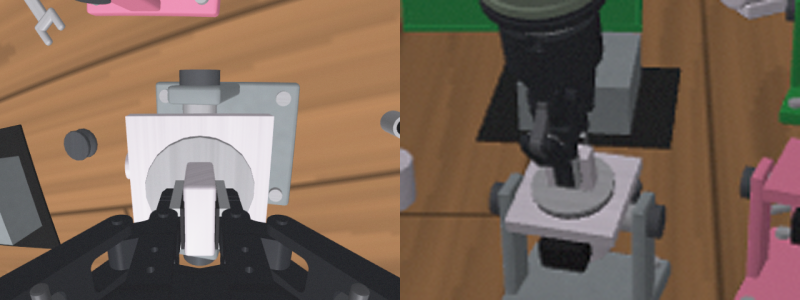

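The wrist half shows the disc centred on the flange: edges at 242 and 395, against 242 and 397 predicted if centred. In the side half it sits flush. The pressure centre has drifted to the other side, so I'll take back most of the trim, pivoting at the foot.

Call:
carry_out(targets=[[[0.0012,0,0.0003],[0,-0.0005,0],0],[[0,0,0],[0,0,0],0],[[0,0,0],[0,0,0],0],[[0,0,0],[0,0,0],0]])

```text
clock: 32.1
position: [0.5707, 0.0651, 0.311]
tool_rot: [-2.875, -0.002, 2.89]
force: [-1.7, 0.4, 6.5]
grip_width: 0.0148
```

```bash
python3 cp.py
```

```text
tool-frame contact force [ 2.27 -1.81 -9.27] moment at foot [-0.022 -0.159  0.021] pressure centre mm [-17.2   2.4]
q [ 0.27  0.71 -0.81  1.75  0.76  1.19  0.45] F [-1.5  1.1  7.3] gw 0.015120289111429375
turn [-0.0003 -0.0005 -0.    ] shift [-0.0022 -0.0044  0.0009] foot wrt face (x up,y,z)mm [-0.9 -0.8  0.2]
force along n 7.26 moment [ 0.21  0.23 -0.03]
```

Call:
carry_out(targets=[[[0.001,0,0.0003],[0,-0.0008,0],0],[[0,0,0],[0,0,0],0],[[0,0,0],[0,0,0],0],[[0,0,0],[0,0,0],0]])

```text
clock: 33.0
position: [0.5704, 0.0652, 0.311]
tool_rot: [-2.875, 0.001, 2.89]
force: [-3.8, 1.5, 8.2]
grip_width: 0.0146
```

```bash
python3 cp.py
```

```text
tool-frame contact force [  3.85  -2.25 -10.82] moment at foot [-0.017 -0.091  0.023] pressure centre mm [-8.4  1.6]
q [ 0.27  0.71 -0.81  1.75  0.76  1.19  0.45] F [-3.3  2.2  7.4] gw 0.014700614459402859
turn [-0.0003  0.0002  0.    ] shift [-0.0037 -0.0045  0.0007] foot wrt face (x up,y,z)mm [-1.  -0.8  0.2]
force along n 7.5 moment [ 0.24  0.59 -0.12]
```

```bash
python3 go.py 0; python3 -c "
from h import *
print(job.job_done())"
```

```text
q [ 0.27  0.71 -0.81  1.75  0.76  1.19  0.45] F [-3.3  2.2  7.4] gw 0.014700614459402859
turn [-0.0003  0.0002  0.    ] shift [-0.0037 -0.0045  0.0007] foot wrt face (x up,y,z)mm [-1.  -0.8  0.2]
force along n 7.5 moment [ 0.24  0.59 -0.12]
the job is handed in; nothing more can be done
None
```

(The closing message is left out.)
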